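# Take the air reading in the display case's check well

### The arm

A 6-joint arm with a two-finger parallel gripper is mounted at the origin on a cart in front of the work surface, level with it; the furniture and walls round the work are solid. World frame = base frame: x ahead of the robot, y to its left, z up, the work surface at z = 0. Lengths are in m, angles in rad, forces in N, time in s.
With the tool pointing down it reaches from about 0.4 to 0.825 m from the base axis. Payload 7 kg.
Tool frame: the origin (TCP) lies at the centre of the arm's flange, where the gripper is bolted on; the fingertips stand 178 mm ahead of it and the grasp point (between the pads) lies arm.tcp_to_grasp ahead of it (arm.tcp_to_grasp is the distance from the TCP to the grasp point, in m); z points along the fingers, y is the direction in which the jaws open and shut (so a half turn about z gives the same grasp; the last joint's range is limited). The gripper opens to 88 mm and grips with 3 to 60 N. Pads are 19 mm wide; open, the fingers measure 130 mm over their backs; the gripper's body (78 mm by 193 mm) begins 47 mm behind the grasp point.
Start: joints at [1.584, 0.359, 0.012, 0, -1.224, -0.288], TCP at [0.183, 0.65, 0.405] pointing down, gripper open.
Joint ranges: [-3.07, 3.07], [-1.43, 2.12], [-1.02, 1.25], [-3.03, 1.67], [-3.05, -0], [-3.03, 3.03]. Speed limits (rad/s): [2.39, 2.39, 3.01, 3.14, 3.14, 3.14].

### API

Orientations are given as [roll, pitch, yaw] about the fixed x, y, z axes, in that order (R = Rz(yaw) Ry(pitch) Rx(roll)).
In Python, from station import arm gives the robot as it stands.
- The arm moves only by the tool move_arm, never from a script. Its argument "deltas" is a list of rows, each a list of 6 numbers: the shift along the world's x, y, z in mm, then the turn, a rotation vector about the world's x, y, z in degrees. In form: [[tx, ty, tz, ax, ay, az], ...]. A call has exactly 5 rows; each row shifts and turns the commanded pose from where the row before left it; what a row does not reach is not made up. A row lasts 1/12 s, in which the tool goes at most 41.7 mm and 7.16 degrees, less where a joint would pass 70% of its speed; a pose out of reach is approached as far as the arm can. A call with a gripper value outside its range is refused whole. "claw" is the closure in counts, from 0 (fully open) to 255 (shut), set as the call begins (left out, the last holds). The fingers move at their own pace and stop on an object; "squeeze" is the grip in N (left out, the last holds). Time passes only in rows, so rows that do not move let the fingers close, or fill a call up. It gives the time, the measured TCP pose, the force and the opening at its end, in the units of the state.
- arm.get_state(): the state, without advancing time (a new reading comes with each control period).
- arm.grab_frame(name): name is "side" or "top" or "wrist"; returns the picture (420x560x3 uint8, red, green, blue); there is no depth.
- arm.calibration(name): a dict with "intrinsics" (3x3 intrinsics, pixels), "k1" (the pictures are not rectified: a ray, as slopes to the right and down, at radius r is drawn at 1 + k1 r^2 times it, then the intrinsics apply), "T" (4x4, takes a point from camera to world coordinates); the wrist camera has in their place "mount" (4x4, takes a point from camera to tool coordinates, whose origin is the TCP and whose axes are the flange's). Camera axes: x right, y up, looking along -z (the intrinsics and any distortion apply to the point x, -y, -z); pixel columns grow to the right and rows downward; lengths in m; the calibration is good to about 2 mm. A picture is of the moment at which its call begins: read the wrist's pose just before it. calibration takes no time and is no camera call.
- arm.job_done(): hands the job in, once; it reports no verdict.
Trained networks look in the newest picture that a camera, given by its name, has taken for a name from the list of things; names that differ only in an ending like _2 or _b are one class to them, and where a whole thing is asked for, a point or a joint stands for the part that bears it (a point fixed in the world has none). Each returns a list of dicts, best first, with "score" (0 to 1); they miss things now and then, are a little off and sometimes report something else, mostly with a low value. They report only what shows in the picture. A call takes as long as a camera call.
- arm.spot_in(thing, camera): "xy" ([column, row] in pixels, amid what is visible of it).
- arm.masks_of(thing, camera): "pixels" (420x560 bool, what is visible of it) and "xy" ([column, row] in pixels, amid what is visible of it).
- arm.spot_point(thing, camera): "xy" ([column, row] in pixels: a listed point, or the origin of a listed thing).
The state is a dict: "t": time; "q": joint angles; "qd": joint speeds; "joint_efforts": joint torques, N m; "eef_pos": TCP position; "ee_rot": TCP orientation; "force": force on the tool from outside, world axes, zero at the start; "moment": the same for the moment, N m; "width": finger opening in m.
Only numpy, scipy, OpenCV 4.12 (cv2) and the standard library are available. Lean on these libraries where they do the work, as an engineer would, in place of code of your own. Each camera call takes 0.05 s, during which the arm holds its last target. There are 200 camera calls.

### The job

Slide the shutter of the air check well fully open to its end stop. Then take the probe thermometer that stands upright in the white stand and lower its stem straight down into the uncovered hole until the tip is about 5 cm below the rim, centred and never touching the well. Finish there, still holding the probe upright and steady in the gripper with the stem hanging free in the air; leave the other goods where they are.

Things in the scene. Friction and masses are not known exactly. Their poses are not given: they have to be found in the camera images.
- well: The air check well: a fixed bare-metal box, 140 mm long (its x), 64 mm wide (its y), 85 mm high, dark air slots in its sides, grey foot flange 156 x 80 x 6 mm, two 4.5 mm high guide rails along its top. Origin: centre of its underside; z up, x along the shutter's travel. Place and yaw vary; it stands left or right of the half wheels.
- well_mouth (a point): Centre of the well's round hole at the level of the box's top face (85 mm above the deck), 35 mm from the box's centre towards its -x end. The hole is vertical, 20 mm in diameter, 77 mm deep and closed at the bottom. Axes as the well's. The shutter covers it at the start.
- shutter (a joint): Position of the sliding shutter in m: 0 = closed (hole covered), 0.050 = fully open against the end stop. It slides along the well's +x, starts within 10 mm of closed, stays where it is left and needs about 1.5 to 3 N to move.
- shutter_grip (a point): Point to hold on the shutter's upright black grip, a fin 22 mm long (well's x), 12 mm thick (well's y) whose top is 11 mm above this point; the shutter's 3 mm thick, 70 x 39 mm plate has its upper face 25 mm below this point. Moves with the shutter; axes as the well's. Closed, it lies 36 mm from the hole's centre along the well's +x.
- stand: The probe stand: fixed, a white socket block 80 mm (its x) by 46 mm (its y) on two steel posts over a grey 96 x 76 mm base. Origin: centre of its underside; z up. The block's rim is 124 mm above the deck; its 33 x 19 mm pocket, 14 mm deep, takes the foot of the probe's handle; the stem hangs through a 10 mm hole in its floor. Stands on the other side from the well.
- probe_grip (a point): Probe thermometer (loose, 0.05 to 0.1 kg), upright, stem down, in the stand's pocket. This point is mid-way up the exposed handle, 160 mm above the deck, 35 mm below the handle's top. The handle is a flat box 30 mm wide (x of this point), 16 mm thick (z) and 85 mm tall. y points up, away from the tip; z is level, along the stand's -y. Its yaw equals the stand's.
- probe_tip (a point): Tip of the probe's steel stem, 149 mm below probe_grip on the handle's centre line (over the stand's origin). Stem: 3.6 mm in diameter, 99 mm long below the handle. Axes as probe_grip's. The probe must rise straight up by more than 115 mm for the tip to clear the stand.
- half_wheel_0: Bystander: half cheese wheel, 75 x 146 x 36 mm, lying on a whole wheel near the front, right of the middle.
- half_wheel_1: Bystander: half cheese wheel, 74 x 146 x 36 mm, on a whole wheel behind half_wheel_0.
- brick_b: Bystander: grey truncated-pyramid cheese, 57 x 63 x 54 mm, just right of the whole and half wheels.
- drum_a: Bystander: drum-shaped goat cheese, 63 mm across, 72 mm high, left in front of the wire slicer.
- brick_a: Bystander: grey truncated-pyramid cheese, 57 x 63 x 53 mm, left in front of the wire slicer.
- log_a: Bystander: grey log cheese, 42 x 144 x 38 mm, left of the wire slicer's front.
- pyramid_a: Bystander: pale pyramid cheese, 76 x 78 x 80 mm, right of the wire slicer.

How it is judged:
By the outcome, as a careful person would: the job done as asked, in the order asked, and still so for the second after the job is handed in, while the arm keeps its last pose, push and grip.
It also fails if it takes over 48 s, if anything falls off the work surface, if the arm or the gripper's body presses on something with over 40 N, if the wrist force passes 120 N, or if a joint passes its speed limit or range.

## Working session

There is one attempt and no reset: what is moved stays moved. The work goes in short steps, Python scripts to look and compute and a tool call to move; the robot and the scene stay as the last step left them, time stands still between calls to the robot, and variables do not carry over. Pictures are saved under pics/ and viewed, about 8 in all and at most 12, crops included, and the job is handed in when it is done.

Besides the shell and the picture viewer there is one more tool, called after ">>>" by a JSON object that holds its "api" and its "payload", one argument or row to a line. move_arm: Moves the arm, as the interface text tells. Its arguments: {"type":"object","properties":{"deltas":{"type":"array","items":{"type":"array","items":{"type":"number"}}},"claw":{"type":"number"},"squeeze":{"type":"number"}},"required":["deltas"]}

```bash
mkdir -p pics; cat > h.py <<'E'
import numpy as np, cv2
from station import arm
from scipy.spatial.transform import Rotation as R
def cam(name):
    c=arm.calibration(name); K=np.array(c['intrinsics']); k1=c['k1']
    if 'T' in c: T=np.array(c['T'])
    else:
        s=arm.get_state(); W=np.eye(4); W[:3,:3]=rot(s['ee_rot']); W[:3,3]=s['eef_pos']; T=W@np.array(c['mount'])
    return K,k1,T
def rot(e): 
    e=np.array(e); return e if e.shape==(3,3) else R.from_euler('xyz',e).as_matrix()
def ray(C,px):
    K,k1,T=C; s=(np.array(px)-K[:2,2])/[K[0,0],K[1,1]]; u=s.copy()
    for _ in range(20): u=s/(1+k1*(u@u))
    d=T[:3,:3]@np.array([u[0],-u[1],-1]); return T[:3,3],d
def atz(C,px,z):
    o,d=ray(C,px); return o+d*(z-o[2])/d[2]
def proj(C,P):
    K,k1,T=C; p=T[:3,:3].T@(np.array(P)-T[:3,3]); u=np.array([p[0],-p[1]])/-p[2]; u=u*(1+k1*(u@u)); return u*[K[0,0],K[1,1]]+K[:2,2]
def tri(rays):
    A=np.zeros((3,3));b=np.zeros(3)
    for o,d in rays:
        d=d/np.linalg.norm(d);M=np.eye(3)-np.outer(d,d);A+=M;b+=M@o
    return np.linalg.solve(A,b)
def save(name,img): cv2.imwrite('pics/'+name,img[...,::-1])
E
python3 - <<'E'
from h import *
print(arm.get_state(), arm.tcp_to_grasp)
np.set_printoptions(precision=4,suppress=True)
ims=[]
C={}
for n in ['top','side']:
    C[n]=cam(n); im=arm.grab_frame(n); save(n+'0.png',im)
    print(n,C[n][2][:3,3])
    for t in ['well','well_mouth','shutter_grip','stand','probe_grip','probe_tip']:
        print(n,t,[(np.round(r['xy'],1),round(r['score'],2)) for r in arm.spot_point(t,n)[:2]])
E
```

```text
{'t': 0.0, 'q': array([ 1.58410017e+00,  3.59382837e-01,  1.10666145e-02, -3.53975957e-04,
       -1.22411723e+00, -2.88095971e-01]), 'qd': array([-8.56457170e-04,  7.98940355e-04, -3.69499508e-04,  8.31121197e-04,
       -2.50799062e-04, -4.73368732e-05]), 'joint_efforts': array([ 6.21360687e-04, -5.82716238e+01,  2.93050647e+01,  6.99710146e+00,
        7.03025493e-03, -1.55522353e-04]), 'eef_pos': array([0.18310925, 0.64948386, 0.40372775]), 'ee_rot': array([ 3.13992844e+00, -1.46151045e-04, -2.74912550e-01]), 'force': array([ 0.62838197, -0.02224465, -0.09818916]), 'moment': array([-0.00837149, -0.01332294, -0.00837107]), 'width': 0.08771606049238516} 0.1593
top [0.3607 0.0992 1.6098]
top well [(array([265. , 243.4]), 0.93)]
top well_mouth [(array([265.4, 253.2]), 0.68)]
top shutter_grip [(array([260.9, 237.4]), 0.7), (array([409.5, 228.4]), 0.43)]
top stand [(array([409.9, 226. ]), 0.96)]
top probe_grip [(array([422.5, 223.6]), 0.56)]
top probe_tip [(array([407.2, 228.5]), 0.53)]
side [ 0.6117 -1.1152  1.0476]
side well [(array([252.4, 226.7]), 0.67)]
side well_mouth [(array([240.8, 210.2]), 0.97)]
side shutter_grip [(array([256. , 200.2]), 0.68)]
side stand [(array([265. , 331.3]), 0.9)]
side probe_grip [(array([262.3, 297.7]), 0.74)]
side probe_tip [(array([265. , 330.6]), 0.7), (array([250.7, 223.9]), 0.16)]
```

View pics/top0.png

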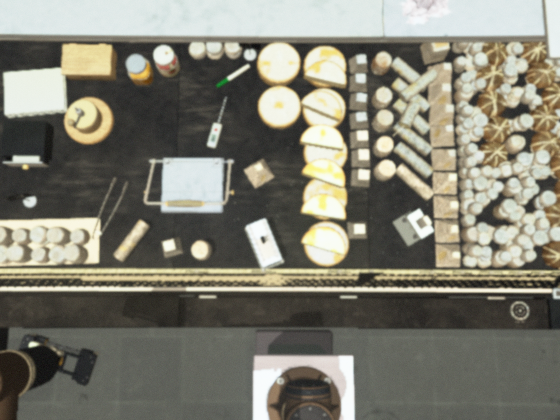

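View pics/side0.png

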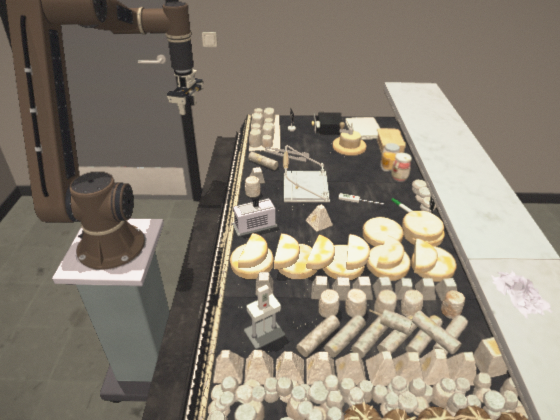

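The top view shows the well at about (264,243), tilted, with its grip near (263,238). The stand and probe are near (415,225). In the side view the well is at (255,217) and the stand at (264,320).

```bash
python3 - <<'E'
from h import *
np.set_printoptions(precision=4,suppress=True)
C={n:cam(n) for n in ['top','side']}
print('grip', tri([ray(C['top'],(262,238)),ray(C['side'],(256,200.2))]))
for p in [(265,243.4)]: print('well top',atz(C['top'],p,0.0))
print('mouth top/side',atz(C['top'],(265.4,253.2),.085),atz(C['side'],(240.8,210.2),.085))
print('grip',atz(C['top'],(260.9,237.4),.113),atz(C['side'],(256,200.2),.113))
print('stand',atz(C['top'],(409.9,226),0),atz(C['side'],(265,331.3),0))
print('probe',atz(C['top'],(422.5,223.6),.16),atz(C['side'],(262.3,297.7),.16))
for n in C:
  arm.grab_frame(n)
  for t in ['well','stand','probe_grip']:
    for m in arm.masks_of(t,n)[:1]:
        P=m['pixels'].astype(np.uint8); r=cv2.minAreaRect(cv2.findNonZero(P)); print(n,t,m['score'],r)
a=cv2.imread('pics/top0.png');b=cv2.imread('pics/side0.png')
x=cv2.resize(a[205:285,225:305],(400,400),interpolation=3);y=cv2.resize(a[190:270,375:455],(400,400),interpolation=3)
cv2.imwrite('pics/crop1.png',np.hstack([x,y]))
E
```

```text
grip [0.5156 0.1307 0.1177]
well top [0.5103 0.1232 0.    ]
mouth top/side [0.4715 0.1205 0.085 ] [0.4602 0.1123 0.085 ]
grip [0.5185 0.1343 0.113 ] [0.5146 0.1368 0.113 ]
stand [ 0.5697 -0.3613  0.    ] [ 0.5657 -0.3485  0.    ]
probe [ 0.5563 -0.3536  0.16  ] [ 0.5612 -0.3587  0.16  ]
top well 0.67 ((264.17242431640625, 243.93101501464844), (48.65217590332031, 24.8831729888916), 68.19859313964844)
top stand 0.81 ((412.0384216308594, 225.3076629638672), (29.39910888671875, 29.12175941467285), 56.30992889404297)
top probe_grip 0.61 ((423.1000671386719, 221.2000274658203), (8.497057914733887, 10.733125686645508), 63.43495178222656)
side well 0.85 ((253.20587158203125, 215.3235626220703), (33.22737503051758, 43.89894104003906), 75.96376037597656)
side stand 0.69 ((263.70001220703125, 320.8999938964844), (43.37971496582031, 42.48529052734375), 63.43495178222656)
side probe_grip 0.79 ((262.5, 305.5), (41.0, 11.0), 90.0)
```

View pics/crop1.png

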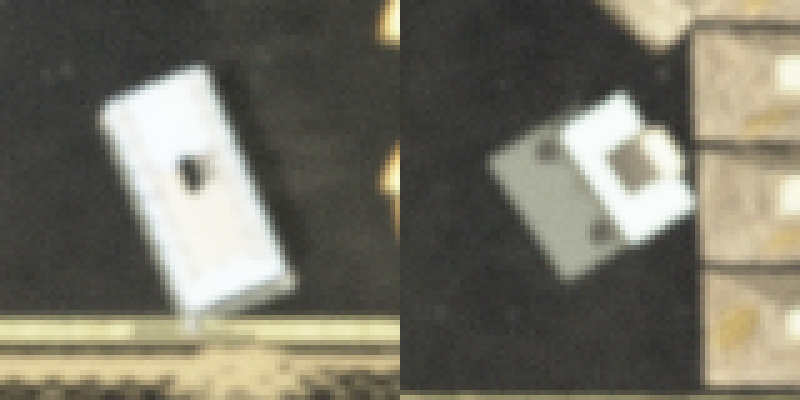

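>>> {"api": "move_arm", "payload": {
  "deltas": [
    [22, -34, 1, 0, 0, 2.5],
    [22, -34, 1, 0, 0, 2.5],
    [22, -34, 1, 0, 0, 2.5],
    [22, -34, 1, 0, 0, 2.5],
    [22, -34, 1, 0, 0, 2.5]
  ],
  "claw": 0
}}

```text
t: 1.52
eef_pos: [0.2938, 0.478, 0.4098]
ee_rot: [-3.141, -0.0, -0.054]
force: [0.6, 0.4, 0.3]
width: 0.0873
```

>>> {"api": "move_arm", "payload": {
  "deltas": [
    [22, -34, 1, 0, 0, 2.5],
    [22, -34, 1, 0, 0, 2.5],
    [22, -34, 1, 0, 0, 2.5],
    [22, -34, 1, 0, 0, 2.5],
    [22, -34, 1, 0, 0, 2.5]
  ]
}}

```text
t: 1.93
eef_pos: [0.4037, 0.3078, 0.4152]
ee_rot: [-3.141, -0.001, 0.164]
force: [1.0, 0.6, -0.3]
width: 0.0873
```

>>> {"api": "move_arm", "payload": {
  "deltas": [
    [22, -34, 1, 0, 0, 2.5],
    [22, -34, 1, 0, 0, 2.5],
    [22, -34, 1, 0, 0, 2.5],
    [22, -34, 1, 0, 0, 2.5],
    [20, -30, 0, 0, 0, 2.5]
  ]
}}

```text
t: 2.35
eef_pos: [0.5119, 0.1414, 0.4193]
ee_rot: [-3.142, -0.001, 0.382]
force: [1.0, 0.7, 0.5]
width: 0.0881
```

```bash
python3 - <<'E'
from h import *
np.set_printoptions(precision=4,suppress=True)
for n in ['wrist','side','top']:
    s=arm.get_state();C=cam(n);im=arm.grab_frame(n); save(n+'1.png',im)
    if n=='wrist': print(s['q'],s['eef_pos'],s['ee_rot'],s['qd'],'cam',C[2])
    for t,z in [('well',0),('well_mouth',.085),('shutter_grip',.113)]:
        print(n,t,[(np.round(r['xy'],1),round(r['score'],2),atz(C,r['xy'],z)) for r in arm.spot_point(t,n)[:2]])
E
```

```text
[ 0.6391  0.1112 -0.2817  0.0002 -1.1768  1.3133] [0.5119 0.1414 0.4193] [-3.1415 -0.0012  0.3817] [-0.8684  0.2188  0.2467 -0.0002 -0.0233  1.3803] cam [[ 0.3729  0.9001  0.2254  0.5726]
 [-0.9279  0.3616  0.091   0.1648]
 [ 0.0004 -0.243   0.97    0.4007]
 [ 0.      0.      0.      1.    ]]
wrist well [(array([286. , 183.7]), 0.69, array([0.5081, 0.126 , 0.    ]))]
wrist well_mouth []
wrist shutter_grip [(array([286.9, 202.7]), 0.69, array([0.5122, 0.1303, 0.113 ]))]
side well [(array([253.2, 223.5]), 0.71, array([0.5009, 0.14  , 0.    ]))]
side well_mouth [(array([241.4, 210. ]), 0.84, array([0.4622, 0.1135, 0.085 ])), (array([261.1, 163.2]), 0.23, array([0.518 , 0.4361, 0.085 ]))]
side shutter_grip [(array([257.8, 200.9]), 0.44, array([0.5214, 0.1327, 0.113 ]))]
top well [(array([264.1, 246. ]), 0.88, array([0.5016, 0.1261, 0.    ]))]
top well_mouth [(array([266.2, 253.2]), 0.63, array([0.4715, 0.118 , 0.085 ]))]
top shutter_grip [(array([261.4, 239.4]), 0.72, array([0.5123, 0.1327, 0.113 ]))]
```

View pics/wrist1.png

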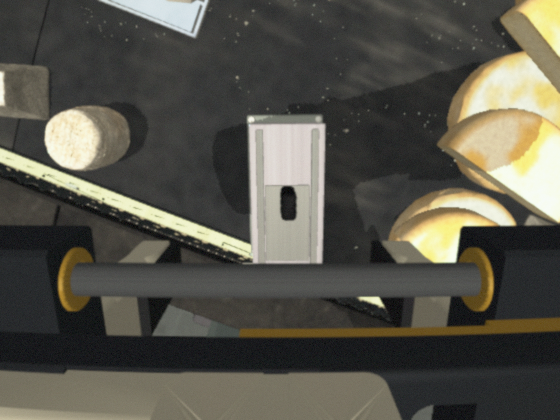

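The wrist view shows the well upright in the picture, spanning (248..324, 116..262). Its fin is at (288,203), so the tool yaw is close to the well's.

```bash
python3 - <<'E'
from h import *
np.set_printoptions(precision=4,suppress=True)
s=arm.get_state();C=cam('wrist');im=arm.grab_frame('wrist'); save('wrist2.png',im)
print(s['eef_pos'],s['ee_rot'],np.abs(s['qd']).max())
m=arm.masks_of('well','wrist')[0]; print(cv2.boundingRect(m['pixels'].astype(np.uint8)))
print([ (r['xy'],r['score']) for r in arm.spot_point('shutter_grip','wrist')[:2]],[ (r['xy'],r['score']) for r in arm.masks_of('shutter_grip','wrist')[:2]])
x,y,w,h=240,100,120,170
c=cv2.resize(im[y:y+h,x:x+w],None,fx=3.5,fy=3.5,interpolation=3)
save('c2.png',c)
E
```

```text
[0.5108 0.1444 0.4188] [-3.1415 -0.0002  0.3811] 0.005836549528548464
(250, 113, 79, 150)
[([292.4, 204.0], 0.58)] [([290.4, 224.1], 0.95)]
```

View pics/c2.png

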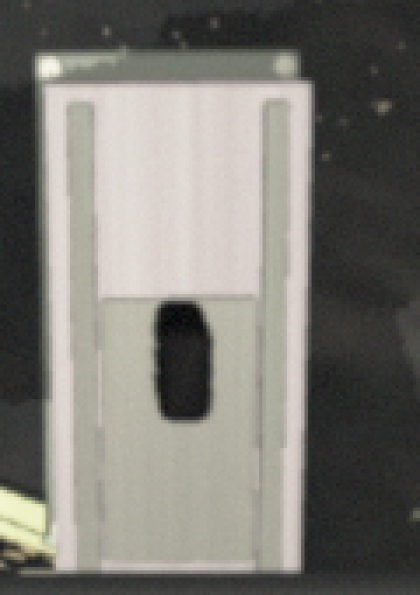

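```bash
python3 - <<'E'
from h import *
np.set_printoptions(precision=4,suppress=True)
C=cam('wrist'); f=lambda u,v,z: atz(C,(240+u/3.5-.36,100+v/3.5-.36),z)
TL,TR=f(45,82,.085),f(313,82,.085); BL,BR=f(57,572,.085),f(301,572,.085)
print(TL,TR,BL,BR)
for a,b in[(BL,TL),(BR,TR)]: print(np.degrees(np.arctan2(*(b-a)[:2][::-1])), np.linalg.norm(b-a))
w=TL-TR; print('width',np.linalg.norm(w),np.degrees(np.arctan2(-w[0],w[1])))
yaw=np.arctan2(*((TL+TR)/2-(BL+BR)/2)[:2][::-1]); print(np.degrees(yaw))
ex=np.array([np.cos(yaw),np.sin(yaw),0]);ey=np.array([-ex[1],ex[0],0])
c=(TL+TR)/2-ex*.07; print('well centre',c,'mouth',c-.035*ex,'closed grip',c+ex*.001)
for p in [(178,297,.088),(157,400,.124),(212,400,.124),(184,421,.124)]:
  q=f(*p)-c; print(p,q@ex,q@ey)
# rail check
for p in [(67,100,.0895),(94,100,.0895),(262,100,.0895),(290,100,.0895)]:
  q=f(*p)-c; print(p,q@ex,q@ey)
E
```

```text
[0.5583 0.1824 0.085 ] [0.5823 0.1225 0.085 ] [0.4413 0.1342 0.085 ] [0.4652 0.0743 0.085 ]
22.386403921229252 0.12647919088452203
22.381383811172405 0.12664461132083626
width 0.06457983110199515 21.885650905756737
22.383892225839883
well centre [0.5056 0.1258 0.085 ] mouth [0.4732 0.1125 0.085 ] closed grip [0.5065 0.1262 0.085 ]
(178, 297, 0.088) 0.01787252262267513 0.00043768593768041237
(157, 400, 0.124) 0.0013533034437677037 0.006587824310543096
(212, 400, 0.124) 0.00122646608358165 -0.005702250766013552
(184, 421, 0.124) -0.0035923564409041735 0.0005493664772411141
(67, 100, 0.0895) 0.06610668063837363 0.026874776166882296
(94, 100, 0.0895) 0.06603506678018302 0.02044911358106076
(262, 100, 0.0895) 0.06568255629060427 -0.019552022301681158
(290, 100, 0.0895) 0.06563937303743522 -0.026234491760497084
```

>>> {"api": "move_arm", "payload": {
  "deltas": [
    [0.5, -4, -20, 0, 0, 0.2],
    [0.5, -4, -30, 0, 0, 0.2],
    [0.5, -4, -30, 0, 0, 0],
    [0.2, -4, -25, 0, 0, 0],
    [0, 0, -20, 0, 0, 0]
  ]
}}

```text
t: 3.57
eef_pos: [0.5123, 0.1269, 0.2917]
ee_rot: [3.141, 0.002, 0.386]
force: [-0.3, 0.5, 0.4]
width: 0.0875
```

>>> {"api": "move_arm", "payload": {
  "deltas": [
    [0, 0, -12, 0, 0, 0],
    [0, 0, -7, 0, 0, 0],
    [0, 0, 0, 0, 0, 0],
    [0, 0, 0, 0, 0, 0],
    [0, 0, 0, 0, 0, 0]
  ]
}}

```text
t: 3.98
eef_pos: [0.5133, 0.128, 0.2757]
ee_rot: [-3.141, -0.002, 0.387]
force: [-0.0, -0.2, 0.0]
width: 0.0876
```

>>> {"api": "move_arm", "payload": {
  "deltas": [
    [0, 0, 0, 0, 0, 0],
    [0, 0, 0, 0, 0, 0],
    [0, 0, 0, 0, 0, 0],
    [0, 0, 0, 0, 0, 0],
    [0, 0, 0, 0, 0, 0]
  ],
  "claw": 255,
  "squeeze": 15
}}

```text
t: 4.4
eef_pos: [0.5129, 0.1276, 0.2749]
ee_rot: [-3.142, -0.0, 0.387]
force: [0.3, -0.3, 0.1]
width: 0.0597
```

>>> {"api": "move_arm", "payload": {
  "deltas": [
    [0, 0, 0, 0, 0, 0],
    [0, 0, 0, 0, 0, 0],
    [0, 0, 0, 0, 0, 0],
    [0, 0, 0, 0, 0, 0],
    [0, 0, 0, 0, 0, 0]
  ]
}}

```text
t: 4.82
eef_pos: [0.5128, 0.1276, 0.2746]
ee_rot: [3.142, 0.0, 0.387]
force: [0.4, -0.1, -0.4]
width: 0.0267
```

>>> {"api": "move_arm", "payload": {
  "deltas": [
    [0, 0, 0, 0, 0, 0],
    [0, 0, 0, 0, 0, 0],
    [0, 0, 0, 0, 0, 0],
    [0, 0, 0, 0, 0, 0],
    [0, 0, 0, 0, 0, 0]
  ]
}}

```text
t: 5.23
eef_pos: [0.5126, 0.1298, 0.2746]
ee_rot: [-3.138, -0.002, 0.387]
force: [-7.4, 15.2, 0.1]
width: 0.0119
```

>>> {"api": "move_arm", "payload": {
  "deltas": [
    [-0.8, 2, 0, 0, 0, 0],
    [0, 0, 0, 0, 0, 0],
    [4.6, 1.9, 0, 0, 0, 0],
    [9.3, 3.8, 0, 0, 0, 0],
    [9.3, 3.8, 0, 0, 0, 0]
  ]
}}

```text
t: 5.65
eef_pos: [0.5349, 0.1396, 0.2746]
ee_rot: [-3.14, 0.0, 0.387]
force: [-3.8, 7.5, 0.9]
width: 0.0119
```

>>> {"api": "move_arm", "payload": {
  "deltas": [
    [9.3, 3.8, 0, 0, 0, 0],
    [4.6, 1.9, 0, 0, 0, 0],
    [0.9, 0.4, 0, 0, 0, 0],
    [0.9, 0.4, 0, 0, 0, 0],
    [0, 0, 0, 0, 0, 0]
  ]
}}

```text
t: 6.07
eef_pos: [0.5511, 0.1463, 0.2746]
ee_rot: [-3.14, -0.0, 0.387]
force: [-1.9, 6.0, 0.7]
width: 0.0119
```

>>> {"api": "move_arm", "payload": {
  "deltas": [
    [0.9, 0.4, 0, 0, 0, 0],
    [0.9, 0.4, 0, 0, 0, 0],
    [0, 0, 0, 0, 0, 0],
    [0, 0, 0, 0, 0, 0],
    [0, 0, 0, 0, 0, 0]
  ]
}}

```text
t: 6.48
eef_pos: [0.5523, 0.1469, 0.2746]
ee_rot: [-3.141, 0.001, 0.387]
force: [-4.5, 6.0, 2.6]
width: 0.0121
```

>>> {"api": "move_arm", "payload": {
  "deltas": [
    [0.9, 0.4, 0, 0, 0, 0],
    [0.9, 0.4, 0, 0, 0, 0],
    [0, 0, 0, 0, 0, 0],
    [0, 0, 0, 0, 0, 0],
    [0, 0, 0, 0, 0, 0]
  ]
}}

```text
t: 6.9
eef_pos: [0.553, 0.1471, 0.2745]
ee_rot: [-3.141, 0.004, 0.386]
force: [-11.9, 4.7, 7.2]
width: 0.0119
```

>>> {"api": "move_arm", "payload": {
  "deltas": [
    [0.9, 0.4, 0, 0, 0, 0],
    [0, 0, 0, 0, 0, 0],
    [0, 0, 0, 0, 0, 0],
    [0, 0, 0, 0, 0, 0],
    [0, 0, 0, 0, 0, 0]
  ]
}}

```text
t: 7.32
eef_pos: [0.5533, 0.1472, 0.2745]
ee_rot: [-3.141, 0.005, 0.386]
force: [-14.7, 3.7, 11.0]
width: 0.012
```

>>> {"api": "move_arm", "payload": {
  "deltas": [
    [0, 0, 0, 0, 0, 0],
    [0, 0, 0, 0, 0, 0],
    [0, 0, 0, 0, 0, 0],
    [0, 0, 0, 0, 0, 0],
    [0, 0, 5, 0, 0, 0]
  ],
  "claw": 0
}}

```text
t: 7.73
eef_pos: [0.5553, 0.1473, 0.2789]
ee_rot: [3.141, 0.002, 0.386]
force: [-0.3, -0.2, 1.0]
width: 0.0397
```

>>> {"api": "move_arm", "payload": {
  "deltas": [
    [0, 0, 20, 0, 0, 0],
    [0, 0, 35, 0, 0, 0],
    [0, 0, 35, 0, 0, 0],
    [0, 0, 35, 0, 0, 0],
    [0, 0, 35, 0, 0, 0]
  ]
}}

```text
t: 8.15
eef_pos: [0.5553, 0.1473, 0.4418]
ee_rot: [3.141, -0.0, 0.387]
force: [1.6, 0.8, -0.1]
width: 0.0732
```

```bash
python3 - <<'E'
from h import *
np.set_printoptions(precision=4,suppress=True)
arm.grab_frame('top');arm.grab_frame('top');arm.grab_frame('top');arm.grab_frame('top')
s=arm.get_state();C=cam('wrist');im=arm.grab_frame('wrist'); save('wrist3.png',im)
print(s['t'],s['eef_pos'],s['ee_rot'],np.abs(s['qd']).max(),s['q'])
for n in ['wrist']:
  for t,z in [('well_mouth',.085),('shutter_grip',.113)]: print(t,[(r['xy'],r['score'],atz(C,r['xy'],z)) for r in arm.spot_point(t,n)[:2]])
mouth=(.4732,.1125,.085); p=proj(C,mouth); print('pred mouth',p)
save('c3.png',cv2.resize(im[90:290,220:380],None,fx=3,fy=3,interpolation=3))
E
```

```text
8.35 [0.5555 0.1475 0.4411] [-3.1409 -0.0028  0.3864] 0.043772376170923326 [ 0.5998  0.1716 -0.159  -0.0001 -1.2373  1.3574]
well_mouth [([275.5, 275.6], 0.94, array([0.4723, 0.1126, 0.085 ]))]
shutter_grip [([274.6, 198.2], 0.73, array([0.5513, 0.1456, 0.113 ]))]
pred mouth [275.9141 274.8631]
```

View pics/c3.png

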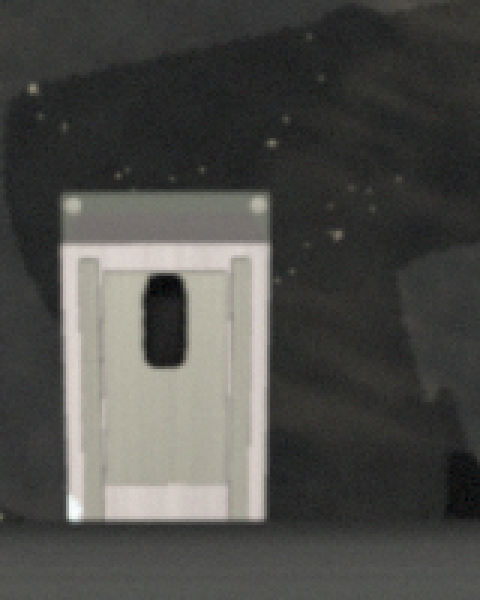

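>>> {"api": "move_arm", "payload": {
  "deltas": [
    [-25, -13, 0, 0, 0, 0],
    [-25, -14, 0, 0, 0, 0],
    [0, 0, 0, 0, 0, 0],
    [0, 0, 0, 0, 0, 0],
    [0, 0, 0, 0, 0, 0]
  ]
}}

```text
t: 8.92
eef_pos: [0.5056, 0.1207, 0.4392]
ee_rot: [3.141, 0.001, 0.387]
force: [1.0, -0.8, -0.5]
width: 0.0872
```

```bash
python3 - <<'E'
from h import *
np.set_printoptions(precision=4,suppress=True)
s=arm.get_state();C=cam('wrist');im=arm.grab_frame('wrist'); save('wrist4.png',im)
print(s['t'],s['eef_pos'],s['ee_rot'],np.abs(s['qd']).max())
for t,z in [('well_mouth',.085),('shutter_grip',.113)]: print(t,[(r['xy'],r['score'],atz(C,r['xy'],z)) for r in arm.spot_point(t,'wrist')[:2]])
mouth=(.4732,.1125,.085); p=proj(C,mouth); print('pred mouth',p)
x,y=(p-[50,40]).astype(int); print(x,y)
save('c4.png',cv2.resize(im[y-30:y+50,x:x+100],None,fx=6,fy=6,interpolation=3))
E
```

```text
8.9167 [0.5056 0.1207 0.4392] [3.1413 0.0007 0.3868] 0.017700989311765895
well_mouth [([268.3, 219.3], 0.64, array([0.4735, 0.1136, 0.085 ]))]
shutter_grip [([269.0, 130.7], 0.95, array([0.5521, 0.1441, 0.113 ]))]
pred mouth [269.2707 220.0159]
219 180
```

View pics/c4.png

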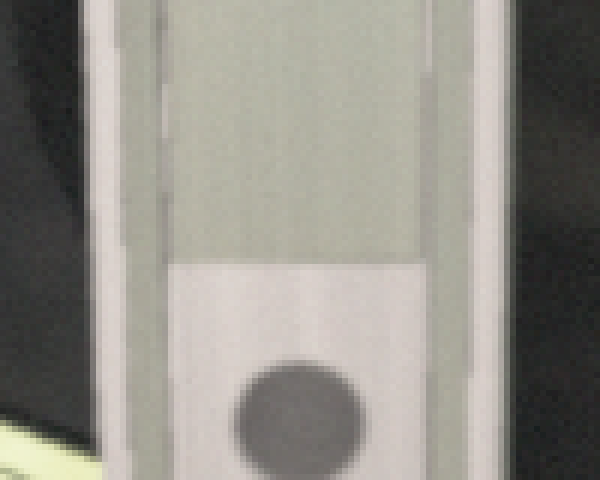

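>>> {"api": "move_arm", "payload": {
  "deltas": [
    [4, -36, 2, 0, 0, 0.5],
    [4, -40, 2, 0, 0, 0.5],
    [4, -40, 2, 0, 0, 0.5],
    [4, -40, 2, 0, 0, 0.5],
    [4, -40, 2, 0, 0, 0.5]
  ]
}}

```text
t: 9.48
eef_pos: [0.5259, -0.0769, 0.4495]
ee_rot: [-3.142, 0.0, 0.432]
force: [0.8, 0.6, -0.7]
width: 0.0875
```

>>> {"api": "move_arm", "payload": {
  "deltas": [
    [4, -40, 0, 0, 0, 0.5],
    [5, -40, 0, 0, 0, 0.5],
    [5, -40, 0, 0, 0, 0.5],
    [5, -40, 0, 0, 0, 0.5],
    [5, -40, 0, 0, 0, 1]
  ]
}}

```text
t: 9.9
eef_pos: [0.5499, -0.2776, 0.449]
ee_rot: [-3.141, 0.001, 0.483]
force: [0.6, 0.2, 0.6]
width: 0.0876
```

>>> {"api": "move_arm", "payload": {
  "deltas": [
    [5, -40, 0, 0, 0, 1],
    [5, -40, 0, 0, 0, 1],
    [0, 0, 0, 0, 0, 0],
    [0, 0, 0, 0, 0, 0],
    [0, 0, 0, 0, 0, 0]
  ]
}}

```text
t: 10.32
eef_pos: [0.5598, -0.3558, 0.4484]
ee_rot: [-3.14, 0.001, 0.516]
force: [-0.3, -0.2, 0.7]
width: 0.0874
```

```bash
python3 - <<'E'
from h import *
np.set_printoptions(precision=4,suppress=True)
s=arm.get_state();C=cam('wrist');im=arm.grab_frame('wrist'); save('wrist5.png',im)
print(s['t'],s['eef_pos'],s['ee_rot'],np.abs(s['qd']).max(),s['q'])
for t,z in [('stand',0),('probe_grip',.16),('probe_tip',.011)]: print(t,[(r['xy'],r['score'],atz(C,r['xy'],z)) for r in arm.spot_point(t,'wrist')[:2]])
# mask corners
for t in ['probe_grip','stand']:
  m=arm.masks_of(t,'wrist')[0]; print(t,m['score'],cv2.boundingRect(m['pixels'].astype(np.uint8)),cv2.minAreaRect(cv2.findNonZero(m['pixels'].astype(np.uint8))))
W=C
save('c5.png',cv2.resize(im[40:300,100:460],None,fx=2.2,fy=2.2,interpolation=3))
E
```

```text
10.3167 [ 0.5598 -0.3558  0.4484] [-3.1402  0.0011  0.5164] 0.026511336840303656 [-0.2729  0.3179  0.0519 -0.0002 -1.3066  2.3601]
stand [([280.8, 167.2], 0.73, array([ 0.5666, -0.3599,  0.    ]))]
probe_grip [([276.9, 201.7], 0.61, array([ 0.5609, -0.3572,  0.16  ]))]
probe_tip []
probe_grip 0.8 (266, 173, 25, 61) ((278.0, 203.0), (60.0, 24.0), 90.0)
stand 0.73 (243, 127, 68, 111) ((276.5, 182.0), (110.0, 67.0), 90.0)
```

View pics/c5.png

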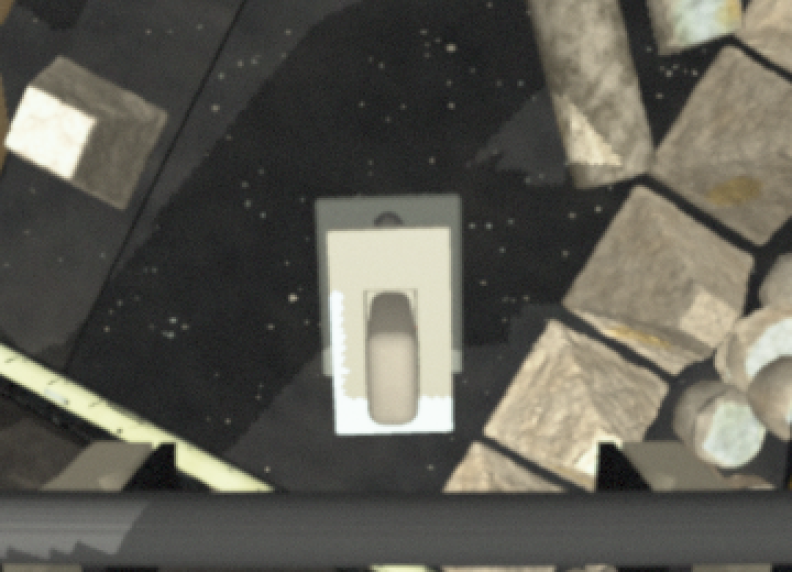

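```bash
python3 - <<'E'
from h import *
np.set_printoptions(precision=4,suppress=True)
C=cam('wrist'); f=lambda u,v,z: atz(C,(100+u/2.2-.27,40+v/2.2-.27),z)
TL,TR,BL,BR=[f(u,v,.124) for u,v in [(326,228),(450,227),(335,433),(453,431)]]
print(TL,TR,BL,BR,np.linalg.norm(TL-TR),np.linalg.norm(TL-BL))
a=lambda p,q:np.degrees(np.arctan2(*(p-q)[:2][::-1]))
print('yaw',a(TL,BL),a(TR,BR),a(TL,TR)-90,a(BL,BR)-90); c=(TL+TR+BL+BR)/4; print('stand c',c)
yaw=np.radians(np.mean([a(TL,BL),a(TR,BR),a(TL,TR)-90])); ex=np.array([np.cos(yaw),np.sin(yaw),0]);ey=np.array([-ex[1],ex[0],0])
for n,u,v,z in [('handle L',369,400,.195),('handle R',418,400,.195),('bot',394,425,.195),('top',394,333,.195),('pocket +x',390,290,.124),('pocketL',365,300,.124),('pocketR',417,300,.124)]:
  q=f(u,v,z); print(n,q,(q-c)@ex,(q-c)@ey)
cv=np.load if 0 else None
K=cam('wrist')
E
```

```text
[ 0.5852 -0.3148  0.124 ] [ 0.6088 -0.3554  0.124 ] [ 0.5154 -0.3572  0.124 ] [ 0.5397 -0.398   0.124 ] 0.04691630371719266 0.08164332274286819
yaw 31.282943298275438 31.68745886644271 30.218090029941933 30.755865683307192
stand c [ 0.5623 -0.3564  0.124 ]
handle L [ 0.5532 -0.3532  0.195 ] -0.006123338732535135 0.00737269115918083
handle R [ 0.5607 -0.3662  0.195 ] -0.00646983494456675 -0.0076240290039996245
bot [ 0.5501 -0.3638  0.195 ] -0.014338990807626491 -0.00011433572148232983
top [ 0.5752 -0.3494  0.195 ] 0.014622049318751886 -0.0007054322234283186
pocket +x [ 0.5767 -0.3476  0.124 ] 0.016833513243154498 6.158221231804285e-05
pocketL [ 0.5685 -0.3412  0.124 ] 0.01316559438588108 0.00979250483397724
pocketR [ 0.5785 -0.3586  0.124 ] 0.012707425381207104 -0.01027387047156151
```

>>> {"api": "move_arm", "payload": {
  "deltas": [
    [0.9, -0.2, -15, 0, 0, 0.4],
    [0.8, -0.2, -30, 0, 0, 0.4],
    [0.8, -0.2, -30, 0, 0, 0.4],
    [0, 0, -25, 0, 0, 0],
    [0, 0, -15, 0, 0, 0]
  ]
}}

```text
t: 11.03
eef_pos: [0.5613, -0.3549, 0.3319]
ee_rot: [-3.139, 0.001, 0.539]
force: [-0.3, 0.3, -1.1]
width: 0.0872
```

>>> {"api": "move_arm", "payload": {
  "deltas": [
    [0, 0, -8, 0, 0, 0],
    [0, 0, -5, 0, 0, 0],
    [0, 0, 0, 0, 0, 0],
    [0, 0, 0, 0, 0, 0],
    [0, 0, 0, 0, 0, 0]
  ]
}}

```text
t: 11.45
eef_pos: [0.5624, -0.356, 0.3232]
ee_rot: [3.14, -0.001, 0.539]
force: [0.4, -0.5, 0.6]
width: 0.0878
```

>>> {"api": "move_arm", "payload": {
  "deltas": [
    [0, 0, 0, 0, 0, 0],
    [0, 0, 0, 0, 0, 0],
    [0, 0, 0, 0, 0, 0],
    [0, 0, 0, 0, 0, 0],
    [0, 0, 0, 0, 0, 0]
  ],
  "claw": 255,
  "squeeze": 25
}}

```text
t: 11.87
eef_pos: [0.562, -0.356, 0.3219]
ee_rot: [3.141, -0.0, 0.538]
force: [0.3, 0.2, 0.2]
width: 0.0595
```

>>> {"api": "move_arm", "payload": {
  "deltas": [
    [0, 0, 0, 0, 0, 0],
    [0, 0, 0, 0, 0, 0],
    [0, 0, 0, 0, 0, 0],
    [0, 0, 0, 0, 0, 0],
    [0, 0, 0, 0, 0, 0]
  ]
}}

```text
t: 12.28
eef_pos: [0.562, -0.356, 0.3216]
ee_rot: [3.142, 0.0, 0.539]
force: [0.9, 0.2, -0.0]
width: 0.0266
```

>>> {"api": "move_arm", "payload": {
  "deltas": [
    [0, 0, 0, 0, 0, 0],
    [0, 0, 0, 0, 0, 0],
    [0, 0, 0, 0, 0, 0],
    [0, 0, 0, 0, 0, 0],
    [0, 0, 0, 0, 0, 0]
  ]
}}

```text
t: 12.7
eef_pos: [0.562, -0.3559, 0.3216]
ee_rot: [3.142, -0.0, 0.539]
force: [0.5, 0.1, 0.4]
width: 0.0156
```

>>> {"api": "move_arm", "payload": {
  "deltas": [
    [0, 0, 4, 0, 0, 0],
    [0, 0, 10, 0, 0, 0],
    [0, 0, 16, 0, 0, 0],
    [0, 0, 20, 0, 0, 0],
    [0, 0, 22, 0, 0, 0]
  ],
  "squeeze": 30
}}

```text
t: 13.12
eef_pos: [0.5618, -0.3559, 0.3947]
ee_rot: [-3.141, 0.001, 0.539]
force: [0.1, 0.2, -0.1]
width: 0.0159
```

>>> {"api": "move_arm", "payload": {
  "deltas": [
    [0, 0, 22, 0, 0, 0],
    [0, 0, 22, 0, 0, 0],
    [0, 0, 18, 0, 0, 0],
    [0, 0, 12, 0, 0, 0],
    [0, 0, 4, 0, 0, 0]
  ]
}}

```text
t: 13.53
eef_pos: [0.562, -0.3561, 0.4748]
ee_rot: [3.138, -0.002, 0.539]
force: [-0.0, 0.3, -1.5]
width: 0.016
```

```bash
python3 - <<'E'
from h import *
np.set_printoptions(precision=4,suppress=True)
s=arm.get_state();im=arm.grab_frame('side'); im2=arm.grab_frame('top'); C=cam('side');C2=cam('top')
print(s['t'],s['eef_pos'],s['ee_rot'],s['width'],s['force'],s['moment'])
g=s['eef_pos']-[0,0,.1593]
tip=s['eef_pos']-np.array([0,0,.3216-.011]); p=proj(C,tip);h=proj(C,g); print('pred tip',p,'grip',h,[(r['xy'],r['score']) for r in arm.spot_point('probe_tip','side')[:2]])
x,y=(p-[30,70]).astype(int)
save('c6.png',cv2.resize(im[y:y+100,x:x+70],None,fx=6,fy=6,interpolation=3)); print(x,y)
E
```

```text
13.5333 [ 0.562  -0.3561  0.4748] [ 3.1383 -0.0023  0.5386] 0.01603625377349657 [-0.0478  0.3328 -1.5477] [-0.0658 -0.1056 -0.0083]
pred tip [262.5922 295.883 ] grip [261.5186 254.6625] []
232 225
```

View pics/c6.png

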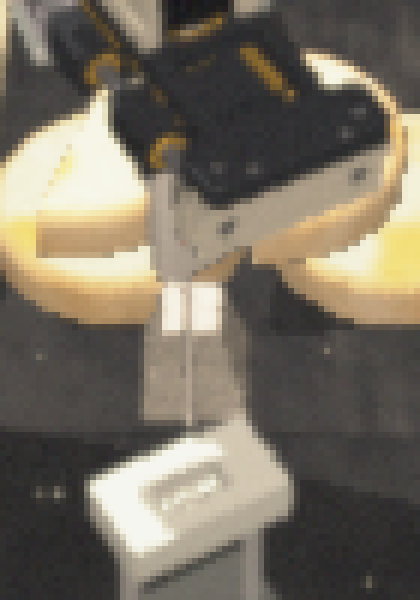

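>>> {"api": "move_arm", "payload": {
  "deltas": [
    [-4, 20, 0, 0, 0, -0.6],
    [-7, 36, 0, 0, 0, -0.7],
    [-7, 38, 0, 0, 0, -0.7],
    [-7, 38, 0, 0, 0, -0.7],
    [-7, 38, 0, 0, 0, -0.7]
  ]
}}

```text
t: 14.1
eef_pos: [0.5291, -0.1846, 0.4698]
ee_rot: [-3.14, 0.002, 0.478]
force: [0.7, 0.7, -1.4]
width: 0.016
```

>>> {"api": "move_arm", "payload": {
  "deltas": [
    [-7, 38, 0, 0, 0, -0.7],
    [-7, 38, 0, 0, 0, -0.7],
    [-7, 38, 0, 0, 0, -0.7],
    [-7, 38, 0, 0, 0, -0.7],
    [-7, 38, 0, 0, 0, -0.7]
  ]
}}

```text
t: 14.52
eef_pos: [0.4939, 0.0056, 0.4704]
ee_rot: [-3.141, 0.002, 0.417]
force: [0.9, 0.0, -0.9]
width: 0.016
```

>>> {"api": "move_arm", "payload": {
  "deltas": [
    [-7, 38, 0, 0, 0, -0.7],
    [-7, 36, 0, 0, 0, -0.7],
    [-5, 26, -5, 0, 0, -0.4],
    [-3, 10, -15, 0, 0, 0],
    [0, 0, -10, 0, 0, 0]
  ]
}}

```text
t: 14.93
eef_pos: [0.472, 0.116, 0.4396]
ee_rot: [-3.141, 0.002, 0.39]
force: [0.1, -0.8, -1.7]
width: 0.016
```

>>> {"api": "move_arm", "payload": {
  "deltas": [
    [0, 0, -8, 0, 0, 0],
    [0, 0, -4, 0, 0, 0],
    [0, 0, 0, 0, 0, 0],
    [0, 0, 0, 0, 0, 0],
    [0, 0, 0, 0, 0, 0]
  ]
}}

```text
t: 15.35
eef_pos: [0.4733, 0.1134, 0.4301]
ee_rot: [3.141, -0.001, 0.385]
force: [-0.3, -1.3, -1.2]
width: 0.0155
```

```bash
python3 - <<'E'
from h import *
np.set_printoptions(precision=4,suppress=True)
s=arm.get_state();C=cam('wrist');im=arm.grab_frame('wrist');sd=arm.grab_frame('side');tp=arm.grab_frame('top')
print(s['t'],s['eef_pos'],s['ee_rot'],s['width'],np.abs(s['qd']).max())
tip=s['eef_pos']-[0,0,.3106]; print('tip z',tip[2])
p=proj(C,tip); M=np.array([.473,.1138,.085]); m=proj(C,M); print('wrist tip',p,'mouth',m)
q=proj(cam('side'),tip); print('side tip',q, proj(cam('side'),M))
x,y=(m-[50,60]).astype(int); a=cv2.resize(im[y:y+100,x:x+100],(400,400),interpolation=3); print('a',x,y)
x,y=(q-[25,30]).astype(int); b=cv2.resize(sd[y:y+50,x:x+50],(400,400),interpolation=3); print('b',x,y)
save('c7.png',np.hstack([a,b]))
E
```

```text
15.35 [0.4733 0.1134 0.4301] [ 3.1415 -0.0006  0.3855] 0.015456944534278018 0.005872343780700876
tip z 0.11950704547827928
wrist tip [274.0076 196.5844] mouth [273.5823 188.5072]
side tip [244.0457 202.4707] [244.369  209.9973]
a 223 128
b 219 172
```

View pics/c7.png

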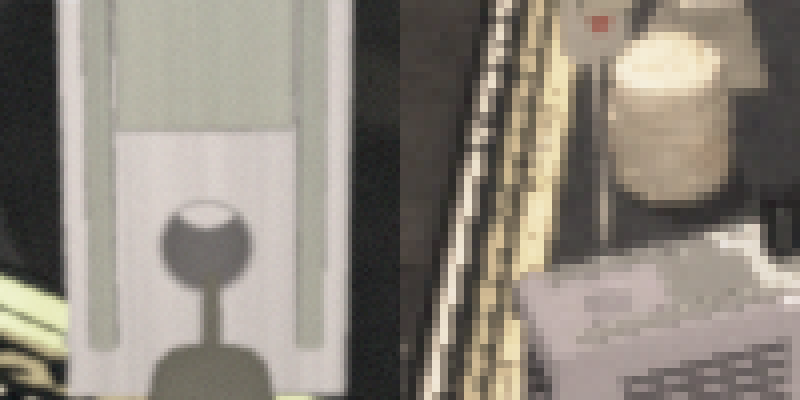

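The left crop (wrist) shows the open hole centred at about pixel (274,189), with the stem coming in along its centre line. The right crop (side) shows the stem tip just above the hole. I'll work out the residual offset now.

```bash
python3 - <<'E'
from h import *
np.set_printoptions(precision=4,suppress=True)
s=arm.get_state();C=cam('wrist');im=arm.grab_frame('wrist')
T=s['eef_pos']; ex=np.array([np.cos(.3855),np.sin(.3855),0]);ey=np.array([-ex[1],ex[0],0])
m=atz(C,(274.4-.4,189.1-.4),.085); print('mouth wrist',m,(m-T)@ex,(m-T)@ey)
for z in [.12,.14,.16,.18]: print(z,(proj(C,[T[0],T[1],z])-[223,128]+.4)*4)
save('c8.png',cv2.convertScaleAbs(cv2.resize(im[165:235,245:305],None,fx=8,fy=8,interpolation=3),alpha=1.8))
E
```

```text
mouth wrist [0.4729 0.1138 0.085 ] -0.0002545965758123769 0.00019524903921603657
0.12 [205.9773 276.8283]
0.14 [205.6494 299.6535]
0.16 [205.2727 325.8899]
0.18 [204.8356 356.359 ]
```

View pics/c8.png

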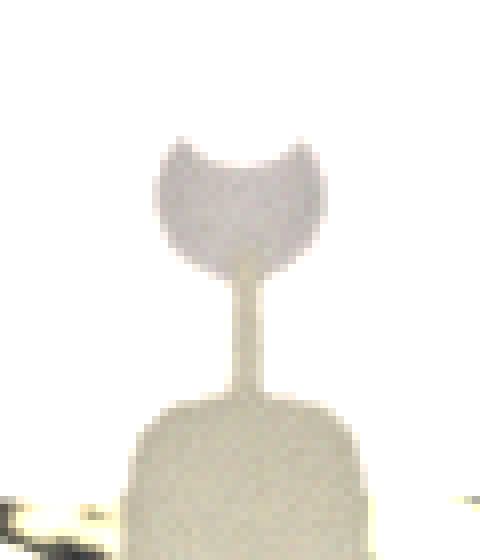

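>>> {"api": "move_arm", "payload": {
  "deltas": [
    [-0.3, 0.6, 0, 0, 0, 0],
    [0, 0, -3, 0, 0, 0],
    [0, 0, -6, 0, 0, 0],
    [0, 0, -8, 0, 0, 0],
    [0, 0, -8, 0, 0, 0]
  ]
}}

```text
t: 15.97
eef_pos: [0.4725, 0.1146, 0.4037]
ee_rot: [-3.141, 0.0, 0.387]
force: [-0.6, 0.7, -0.8]
width: 0.0161
```

>>> {"api": "move_arm", "payload": {
  "deltas": [
    [0, 0, -8, 0, 0, 0],
    [0, 0, -8, 0, 0, 0],
    [0, 0, -8, 0, 0, 0],
    [0, 0, -8, 0, 0, 0],
    [0, 0, -8, 0, 0, 0]
  ]
}}

```text
t: 16.38
eef_pos: [0.4727, 0.1146, 0.3637]
ee_rot: [3.142, 0.0, 0.387]
force: [0.1, -0.3, -0.3]
width: 0.016
```

>>> {"api": "move_arm", "payload": {
  "deltas": [
    [0, 0, -8, 0, 0, 0],
    [0, 0, -6, 0, 0, 0],
    [0, 0, -3, 0, 0, 0],
    [0, 0, -2, 0, 0, 0],
    [0, 0, 0, 0, 0, 0]
  ]
}}

```text
t: 16.8
eef_pos: [0.4727, 0.1146, 0.3454]
ee_rot: [3.141, 0.0, 0.387]
force: [-0.6, 0.0, -0.4]
width: 0.0159
```

>>> {"api": "move_arm", "payload": {
  "deltas": [
    [0, 0, 0, 0, 0, 0],
    [0, 0, 0, 0, 0, 0],
    [0, 0, 0, 0, 0, 0],
    [0, 0, 0, 0, 0, 0],
    [0, 0, 0, 0, 0, 0]
  ]
}}

```text
t: 17.22
eef_pos: [0.4727, 0.1147, 0.3459]
ee_rot: [-3.142, -0.0, 0.387]
force: [-0.8, -0.7, -1.2]
width: 0.016
```

```bash
python3 - <<'E'
from h import *
np.set_printoptions(precision=4,suppress=True)
s=arm.get_state();im=arm.grab_frame('wrist');sd=arm.grab_frame('side')
print(s['t'],s['eef_pos'],s['ee_rot'],s['width'],s['force'],s['moment'],np.abs(s['qd']).max())
a=cv2.convertScaleAbs(cv2.resize(im[150:250,230:330],(400,400),interpolation=3),alpha=1.3)
x,y=222,165; b=cv2.resize(sd[y:y+60,x:x+60],(400,400),interpolation=3)
save('c9.png',np.hstack([a,b]))
E
```

```text
17.2167 [0.4727 0.1147 0.3459] [-3.1415 -0.0004  0.3867] 0.015970244767852637 [-0.7557 -0.7286 -1.2437] [-0.0934 -0.0438 -0.0571] 0.0029705249593345168
```

View pics/c9.png

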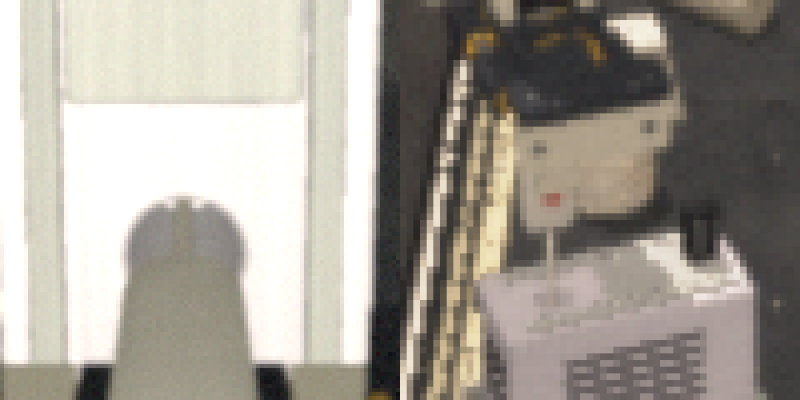

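```bash
python3 -c "
from station import arm
print(arm.job_done())"
```

```text
the job is handed in; nothing more can be done
None
```

The shutter is fully open and the probe is hanging upright in the hole with its tip about 50 mm below the rim. I handed the job in at about 17 s of the 48 s allowed.

- **Shutter:** I gripped the fin and slid it about 44 mm, against the 43.6 mm I had predicted, until the force against the end stop rose well above friction. The wrist picture then showed the hole uncovered and the plate's edge about 26 mm from the hole's centre; about 26.5 mm was expected at full opening.
- **Probe:** I took it from the stand, lifted it straight up about 150 mm, and lowered it into the hole. By the arm's pose, the tip is at z ≈ 0.035 m.
- **Last checks:** In the final wrist picture the stem is within about 1 mm of the hole's centre sideways. Its fore-and-aft centring was last measured just above the rim, at under 0.5 mm; it could not be measured after lowering. The tool is upright within 0.001 rad and at rest. The wrist force is about 1.6 N with no sign of contact, and the grip is at 16 mm with a 30 N setting.
- **Disagreements:** The wrist camera read about 1.3 mm off sideways, seen both at the shutter grip and at the stem, and I allowed for it. When I closed on the shutter grip the gripper was slightly off centre, giving about 17 N of side force, which I eased before sliding. I did not check the other goods individually afterwards.

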